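# Release the stay and shut the slide drawer

### The job

One of the two small slide cabinets has its drawer standing open, blocked by the steel stay that is pivoted at the lid hinge. Lift that stay by its round lug and swing it up until it stands about upright, leave it standing there, then push the drawer fully home. Leave the other cabinet, whose drawer is already shut, as it is.

Things in the scene. Friction and masses are not known exactly. Their poses are not given: they have to be found in the camera images.
- open_cabinet: the cabinet to work on: low grey metal box 120 deep (x) x 110 wide (y) x 60 mm high with a white panel on its lid, drawer in its front; told from its twin by its drawer standing out 54 mm or more. cabinet frame: +x from its front to its back, +y to its left seen from the robot, z up, origin under its centre; the cabinet is fixed, turned up to 10 degrees
- open_drawer (a joint): travel of that cabinet's drawer in m along the cabinet's -x: 0 = fully home, starts at 0.055 to 0.062, stop at 0.075. While the stay is down, its tip stands just behind the drawer front and stops it closing past 0.054. Slides with about 1.5 N of friction; it stays where it is left
- open_drawer_front (a point): middle of the top edge of the outer face of that drawer's front, 73 mm above the table. The front is a flat panel 12 mm thick and 110 mm wide, from 3 to 73 mm above the table, and rises 13 mm over the cabinet's top. With the drawer home its outer face lies 72 mm in front of the cabinet's centre
- open_stay (a joint): angle of that cabinet's stay in rad: 0 = lying flat forward on the lid (start), 1.57 = upright, stop at 1.75 (leaning slightly back). The hinge is stiff (about 0.16 N m of friction), so the stay remains at any angle where it is left
- open_stay_lug (a point): centre of the round lug on that stay: steel disc 26 mm in diameter and 12 mm thick, its flat sides facing the cabinet's left and right, to be pinched by them from above. At the start it is 78 mm above the table, over the gap between cabinet and drawer front; the disc's top is at 91 mm. The stay is a flat steel bar 12 mm wide, 6 mm thick, 164 mm long; its tip is 24 mm beyond the lug centre
- open_stay_hinge (a point): the stay's pivot on the lid hinge: 50 mm behind the cabinet's centre, 25 mm to its left (+y), 66 mm above the table. Its axis runs along the cabinet's y. The lug centre is 140 mm in front of it and 12 mm above it when the stay lies flat, and circles about it
- shut_drawer (a joint): travel of the twin cabinet's drawer, 0 = home; it is shut and must stay so
- shut_stay (a joint): angle of the twin cabinet's stay, which rests on its drawer front at about 0.1 rad; leave it. The twin is the same in shape, its centre 140 to 220 mm to the left or right and up to 110 mm nearer or farther

How it is judged:
By the outcome, as a careful person would: the job done as asked, in the order asked, and still so for the second after the job is handed in, with the robot touching nothing.
It also fails if it takes over 48 s, if anything falls off the work surface, if the arm or the gripper's body presses on something with over 40 N, if the wrist force passes 120 N, or if a joint passes its speed limit or range.

### The arm

A 7-joint arm with a two-finger parallel gripper is mounted at the origin on a cart in front of the work surface, level with it; the furniture and walls round the work are solid. World frame = base frame: x ahead of the robot, y to its left, z up, the work surface at z = 0. Lengths are in m, angles in rad, forces in N, time in s.
With the tool pointing down it reaches from about 0.4 to 0.875 m from the base axis. Payload 19.3 kg.
Tool frame: the origin (TCP) lies at the centre of the arm's flange, where the gripper is bolted on; the fingertips stand 173 mm ahead of it and the grasp point (between the pads) lies 155 mm ahead of it; z points along the fingers, y is the line along which they close (so a half turn about z gives the same grasp; the last joint's range is limited). The gripper opens to 85 mm and grips with 20 to 120 N. Pads are 22 mm wide; open, the fingers measure 114 mm over their backs; the gripper's body (76 mm by 85 mm) begins 54 mm behind the grasp point. The pads swing forward as they close: fully open they stand 13 mm farther back than shut.
Start: joints at [-1.303, 0.521, -0.036, 1.599, 0.021, 1.021, -0.113], TCP at [0.207, 0.59, 0.405] pointing down, gripper open.
Joint ranges: [-2.91, 2.91], [-0.3, 2.13], [-1.5, 1.42], [0.17, 2.43], [-1.26, 4.41], [0.16, 1.93], [-2.52, 2.52]. Speed limits (rad/s): [1.89, 1.89, 2.39, 2.39, 3.01, 3.01, 3.01].

### API

Orientations are given as [roll, pitch, yaw] about the fixed x, y, z axes, in that order (R = Rz(yaw) Ry(pitch) Rx(roll)).
In Python, from workcell import bot, imaging, job gives the robot as it stands.
- The arm moves only by the tool carry_out, never from a script. Its argument "targets" is a list of rows, each a list of 3 entries, a list of its own where there are three numbers: the shift along the tool's x, y, z in units of 0.25 m (1.0 is 0.25 m), then the turn, a rotation vector about the tool's x, y, z in units of 180 degrees (1.0 is 180 degrees), then the opening, from 0 (shut) to 1 (fully open). In form: [[[tx, ty, tz], [wx, wy, wz], jaw], ...]. A call has 1 to 8 rows; each row shifts and turns the commanded pose from where the row before left it, along the tool's axes as they then stand; what a row does not reach is not made up. A row lasts 1/8 s, in which the tool goes at most 62.5 mm and 10.7 degrees, less where a joint would pass 70% of its speed; a pose out of reach is approached as far as the arm can. A call with a number of a shift or a turn outside -1 to 1 is refused whole. A call with a gripper value outside its range is refused whole. The fingers move at their own pace and stop on an object; "force" is the grip in N (left out, the last holds). Time passes only in rows, so rows that do not move let the fingers close. It gives the time, the measured TCP pose, the force and the opening at its end, in the units of the state.
- bot.observe(): the state, without advancing time (a new reading comes with each control period).
- imaging.grab_frame(name): name is "side" or "top"; returns a dict with "pixels" (400x640x3 uint8, red, green, blue), "mtx" (3x3 intrinsics, pixels), "cam_to_world" (4x4, takes a point from camera to world coordinates). Camera axes: x right, y down, z forward; pixel columns grow to the right and rows downward; lengths in m; the calibration is good to about 2 mm. A picture is of the moment at which its call begins. There is no depth.
- job.job_done(): hands the job in, once; it reports no verdict.
The state is a dict: "clock": time; "qpos": joint angles; "qd": joint speeds; "joint_efforts": joint torques, N m; "position": TCP position; "tool_rot": TCP orientation; "force": force on the tool from outside, world axes, zero at the start; "moment": the same for the moment, N m; "grip_width": finger opening in m.
Only numpy, scipy, OpenCV 4.12 (cv2) and the standard library are available. Lean on these libraries where they do the work, as an engineer would, in place of code of your own. Each camera call takes 0.05 s, during which the arm holds its last target. There are 200 camera calls.

## Working session

There is one attempt and no reset: what is moved stays moved. The work goes in short steps, Python scripts to look and compute and a tool call to move; the robot and the scene stay as the last step left them, time stands still between calls to the robot, and variables do not carry over. Pictures are saved under pics/ and viewed, on a budget of 10 in all, crops included, one or two more only if the job needs it, and the job is handed in when it is done.

Besides the shell and the picture viewer there is one more tool, called after "Emit:" by a JSON object that holds its "api" and its "payload", one argument or row to a line. carry_out: Moves the arm, as the interface text tells. Its arguments: {"type":"object","properties":{"targets":{"type":"array"},"force":{"type":"number"}},"required":["targets"]}

```bash
mkdir -p pics; ls; python3 - <<'E'
from workcell import bot, imaging
import cv2,numpy as np
s=bot.observe(); print({k:np.round(v,3).tolist() for k,v in s.items()})
for n in("side","top"):
    f=imaging.grab_frame(n); cv2.imwrite(f"pics/{n}0.png",f["pixels"][:,:,::-1]); print(n,f["mtx"].tolist(),np.round(f["cam_to_world"],4).tolist())
a=[cv2.imread(f"pics/{n}0.png") for n in("side","top")]
E
```

```text
pics
{'clock': 0.0, 'qpos': [-1.303, 0.522, -0.036, 1.6, 0.021, 1.021, -0.113], 'qd': [0.0, -0.0, 0.0, -0.001, -0.001, -0.0, -0.001], 'joint_efforts': [0.0, -92.71, 1.98, -36.995, 0.018, 0.008, 0.0], 'position': [0.207, 0.59, 0.404], 'tool_rot': [-3.14, 0.0, 2.804], 'force': [-0.152, 0.834, -0.55], 'moment': [0.044, 0.032, -0.038], 'grip_width': 0.085}
side [[406.0645165263514, 0.0, 323.5198757358262], [0.0, 406.0645165263514, 198.70808564109896], [0.0, 0.0, 1.0]] [[-0.8895, -0.2529, 0.3805, 0.2939], [-0.4567, 0.4683, -0.7564, 0.7365], [0.0131, -0.8466, -0.532, 0.5331], [0.0, 0.0, 0.0, 1.0]]
top [[476.36621354022566, 0.0, 322.0872928351178], [0.0, 476.36621354022566, 201.5810483737593], [0.0, 0.0, 1.0]] [[-0.0282, -0.9974, 0.067, 0.541], [-0.9996, 0.0278, -0.0072, 0.0949], [0.0053, -0.0672, -0.9977, 0.9331], [0.0, 0.0, 0.0, 1.0]]
```

View pics/side0.png

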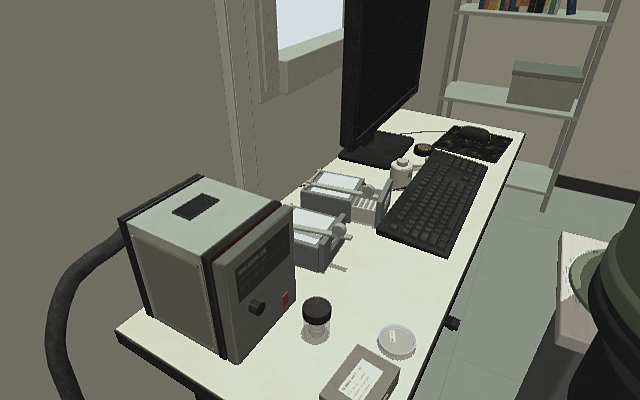

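View pics/top0.png

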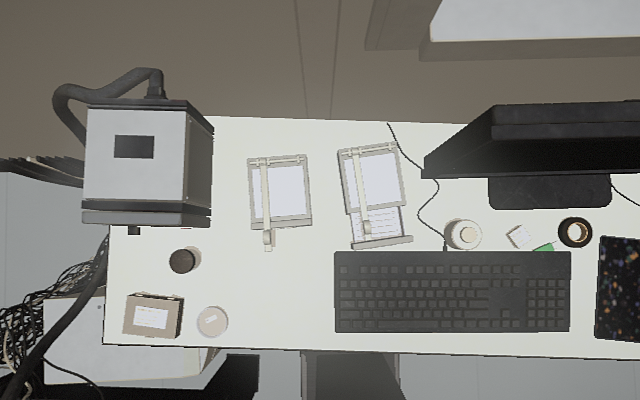

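The top view shows the open cabinet on the right, with its lid at about (372,178), drawer front at (380,242) and lug near (362,228). The shut twin is at (280,192). In the side view the open cabinet is the farther one, with its lug near (368,190). The monitor stands to the right and the incubator box to the left. I'll crop both views enlarged.

```bash
python3 - <<'E'
import cv2,numpy as np
t=cv2.imread("pics/top0.png")[130:260,325:425]; s=cv2.imread("pics/side0.png")[160:240,290:400]
t=cv2.resize(t,None,fx=4,fy=4,interpolation=cv2.INTER_CUBIC); s=cv2.resize(s,None,fx=3.6,fy=3.6,interpolation=cv2.INTER_CUBIC)
o=np.zeros((520,800,3),np.uint8); o[:t.shape[0],:400]=t; o[:s.shape[0],404:404+s.shape[1]]=s[:,:396]; cv2.imwrite("pics/crop1.png",o)
E
```

```text
(no output)
```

View pics/crop1.png

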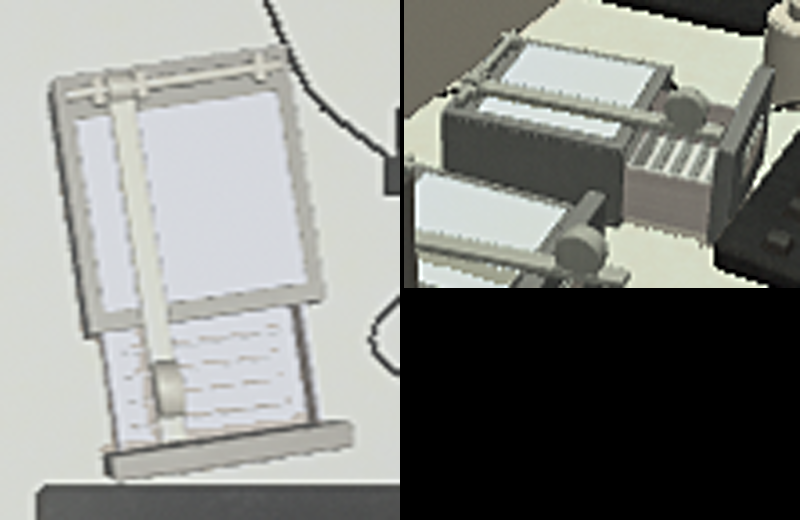

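The crop shows the open cabinet's lug edge-on at about (367,227) in top and as a disc at about (368.6,191) in side. The lid corners and drawer-front edge are also clear, so I'll cast rays to them.

```bash
cat > h.py <<'E'
import numpy as np
from workcell import bot, imaging
def ray(f,u,v):
    T=np.array(f["cam_to_world"]);d=T[:3,:3]@np.linalg.solve(np.array(f["mtx"]),[u,v,1.]);return T[:3,3],d/np.linalg.norm(d)
def onz(f,u,v,z):
    o,d=ray(f,u,v);return o+d*(z-o[2])/d[2]
def tri(r1,r2):
    (o1,d1),(o2,d2)=r1,r2
    s=np.linalg.lstsq(np.c_[d1,-d2],o2-o1,rcond=None)[0]
    p,q=o1+d1*s[0],o2+d2*s[1];return (p+q)/2,np.linalg.norm(p-q)
def proj(f,p):
    T=np.array(f["cam_to_world"]);c=T[:3,:3].T@(np.array(p)-T[:3,3]);k=np.array(f["mtx"])@c;return k[:2]/k[2]
E
python3 - <<'E'
from h import *
np.set_printoptions(precision=4,suppress=True)
t=imaging.grab_frame("top");s=imaging.grab_frame("side")
T=lambda u,v:(325+u/4-.4,130+v/4-.4)
S=lambda u,v:(290+(u-404)/3.6-.4,160+v/3.6-.4)
print("lug",tri(ray(t,*T(168,389)),ray(s,*S(687,112))))
C={k:onz(t,*T(*p),.06) for k,p in dict(FL=(88,335),FR=(325,299),BL=(51,85),BR=(288,52)).items()}
for k,p in C.items(): print(k,p)
a=C["BL"]+C["BR"]-C["FL"]-C["FR"];w=C["FL"]+C["BL"]-C["FR"]-C["BR"]
print("depth",np.linalg.norm(a)/2,"yaw",np.degrees(np.arctan2(a[1],a[0])),"width",np.linalg.norm(w)/2,"yaw",np.degrees(np.arctan2(-w[0],w[1])))
c=sum(C.values())/4;print("centre",c)
# drawer front top face
for p in [(107,478),(353,443),(107,458),(350,424)]: print("dr",onz(t,*T(*p),.073))
yaw=np.arctan2(a[1],a[0])*.5+.5*np.arctan2(-w[0],w[1]);R=np.array([[np.cos(yaw),-np.sin(yaw)],[np.sin(yaw),np.cos(yaw)]])
print("hinge",c[:2]+R@[-0+.05,.025],"lug pred",c[:2]+R@[-.09,.025],"yaw",np.degrees(yaw))
print("FRtop corner tri",tri(ray(t,*T(350,424)),ray(s,*S(773,70))))
q=bot.observe();print(q["position"],q["tool_rot"])
E
```

```text
lug (array([0.5505, 0.0098, 0.0753]), np.float64(0.0007519689505475854))
FL [0.5768 0.0443 0.06  ]
FR [ 0.5903 -0.0651  0.06  ]
BL [0.6929 0.0577 0.06  ]
BR [ 0.7054 -0.0526  0.06  ]
depth 0.1163498489440988 yaw 6.418569959355445 width 0.11061642651996809 yaw 6.730076765289637
centre [ 0.6413 -0.0039  0.06  ]
dr [0.5117 0.0385 0.073 ]
dr [ 0.5242 -0.0728  0.073 ]
dr [0.5207 0.0382 0.073 ]
dr [ 0.5328 -0.0718  0.073 ]
hinge [0.6881 0.0266] lug pred [0.5491 0.0106] yaw 6.5743233623225406
FRtop corner tri (array([ 0.5284, -0.074 ,  0.0692]), np.float64(0.009318155641130478))
[0.2071 0.5896 0.4044] [-3.141   0.      2.8038]
```

```bash
python3 - <<'E'
from h import *
from scipy.spatial.transform import Rotation as Ro
np.set_printoptions(precision=4,suppress=True)
t=imaging.grab_frame("top");s=imaging.grab_frame("side")
print("incub front right top",tri(ray(t,211,213),ray(s,293,206)))
print("incub front left top",tri(ray(t,82,213),ray(s,222,250)))
print("monitor bottom corner",tri(ray(t,423,180),ray(s,343,147)))
for z in(.1,.2,.3,.4): print(onz(t,423,180,z),onz(s,343,147,z))
q=bot.observe();R=Ro.from_euler("xyz",q["tool_rot"]).as_matrix();print(R)
print("start corner lug top check", proj(t,[.55,.01,.091]))
E
```

```text
incub front right top (array([0.5812, 0.2682, 0.1739]), np.float64(0.0056642346210002345))
incub front left top (array([0.5795, 0.449 , 0.2156]), np.float64(0.006175047083722192))
monitor bottom corner (array([ 0.6397, -0.0793,  0.1232]), np.float64(0.026482200610259937))
[ 0.6301 -0.0897  0.1   ] [ 0.6723 -0.1202  0.1   ]
[ 0.6194 -0.0676  0.2   ] [0.5849 0.0776 0.2   ]
[ 0.6087 -0.0454  0.3   ] [0.4975 0.2754 0.3   ]
[ 0.598  -0.0232  0.4   ] [0.4102 0.4732 0.4   ]
[[-0.9435  0.3314 -0.0001]
 [ 0.3314  0.9435 -0.0004]
 [-0.     -0.0004 -1.    ]]
start corner lug top check [367.4687 227.2012]
```

Lug is at about (0.550, 0.010, 0.078), close to the height given (78 mm), and the cabinet yaw is about 6.5°. The monitor's left edge is at y≈-0.08, which clears. I'm setting off now.

Emit:
{"api": "carry_out", "payload": {
  "targets": [
    [[-0.129,-0.108,0],[0,0,0],1],
    [[-0.129,-0.108,0],[0,0,0],1],
    [[-0.129,-0.108,0],[0,0,0],1],
    [[-0.129,-0.108,0],[0,0,0],1],
    [[-0.129,-0.108,0],[0,0,0],1],
    [[-0.129,-0.108,0],[0,0,0],1],
    [[-0.129,-0.108,0],[0,0,0],1],
    [[-0.129,-0.108,0],[0,0,0],1]
  ],
  "force": 30
}}

```text
clock: 1.3
position: [0.3795, 0.2991, 0.4048]
tool_rot: [3.141, 0.0, 2.804]
force: [1.4, 0.1, 0.2]
grip_width: 0.0858
```

Emit:
{"api": "carry_out", "payload": {
  "targets": [
    [[-0.129,-0.108,0],[0,0,0],1],
    [[-0.129,-0.108,0],[0,0,0],1],
    [[-0.129,-0.108,0],[0,0,0],1],
    [[-0.129,-0.108,0],[0,0,0],1],
    [[-0.129,-0.108,0],[0,0,0],1],
    [[-0.129,-0.108,0],[0,0,0],1],
    [[-0.129,-0.108,0],[0,0,0],1],
    [[-0.129,-0.108,0],[0,0,0],1]
  ]
}}

```text
clock: 2.3
position: [0.5514, 0.0099, 0.4048]
tool_rot: [3.141, 0.0, 2.804]
force: [0.0, 1.8, -0.4]
grip_width: 0.0859
```

Emit:
{"api": "carry_out", "payload": {
  "targets": [
    [[0,0,0.1],[0,0,-0.048],1],
    [[0,0,0.1],[0,0,-0.048],1],
    [[0,0,0.1],[0,0,-0.048],0.6],
    [[0,0,0],[0,0,0],0.6],
    [[0,0,0],[0,0,0],0.6]
  ]
}}

```text
clock: 2.92
position: [0.5511, 0.011, 0.3306]
tool_rot: [-3.141, 0.001, -3.031]
force: [0.2, 0.4, -0.0]
grip_width: 0.0512
```

```bash
python3 - <<'E'
from h import *
import cv2
o=np.zeros((600,800,3),np.uint8)
s=imaging.grab_frame("side");t=imaging.grab_frame("top")
a=cv2.resize(s["pixels"][90:240,270:420,::-1],None,fx=4,fy=4,interpolation=cv2.INTER_CUBIC)
b=cv2.resize(t["pixels"][130:270,300:400,::-1],(200,280))
o[:600,:600]=a;o[:280,600:]=b;cv2.imwrite("pics/c2.png",o)
q=bot.observe();print(q["position"],q["qpos"])
print(proj(s,q["position"]-np.array([0,0,.173])),proj(s,[.5505,.0098,.078]))
E
```

```text
[0.55107812 0.01114064 0.33076806] [-0.16112697  0.4992124   0.04545435  1.86939353 -0.03097032  0.77214613
  1.58407428]
[370.36695651 156.98216182] [368.12776406 189.62304312]
```

View pics/c2.png

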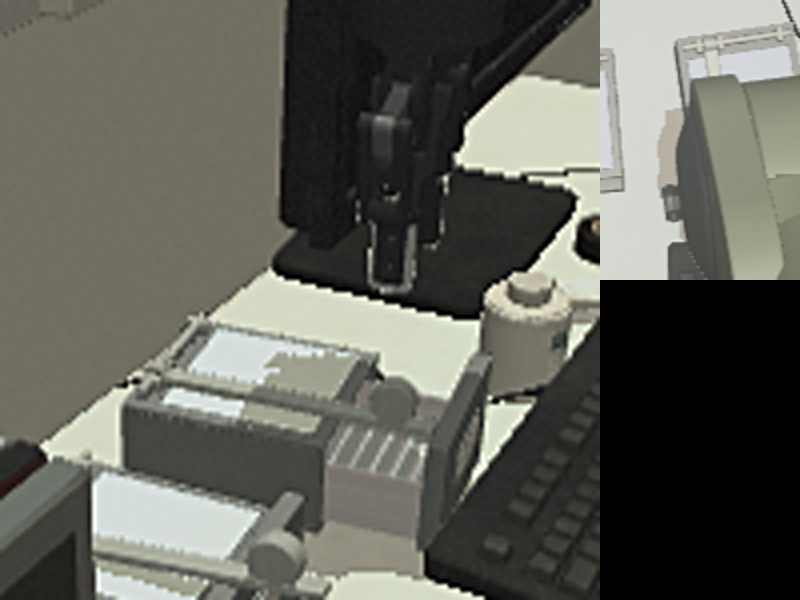

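The side view shows the gripper above the lug. The lug is at about (368.3,190), against a projected (368.1,189.6). Next I descend and pinch it.

Emit:
{"api": "carry_out", "payload": {
  "targets": [
    [[0,-0.002,0.12],[0,0,0],0.6],
    [[0,-0.002,0.12],[0,0,0],0.6],
    [[0,0,0.08],[0,0,0],0.6],
    [[0,0,0.055],[0,0,0],0.6],
    [[0,0,0],[0,0,0],0.6]
  ]
}}

```text
clock: 3.65
position: [0.5509, 0.0102, 0.2358]
tool_rot: [-3.141, -0.001, -3.027]
force: [-0.2, 0.2, 0.2]
grip_width: 0.0511
```

Emit:
{"api": "carry_out", "payload": {
  "targets": [
    [[0,0,0],[0,0,0],0],
    [[0,0,0],[0,0,0],0],
    [[0,0,0],[0,0,0],0],
    [[0,0,0],[0,0,0],0],
    [[0,0,0],[0,0,0],0],
    [[0,0,0],[0,0,0],0]
  ],
  "force": 30
}}

```text
clock: 4.4
position: [0.5511, 0.0101, 0.2365]
tool_rot: [-3.142, 0.001, -3.027]
force: [-1.0, 0.6, 7.9]
grip_width: 0.0113
```

```bash
python3 - <<'E'
import numpy as np
a=np.radians(np.arange(0,93,7.5)); x=-.14*np.cos(a)+.012*np.sin(a); z=.14*np.sin(a)+.012*np.cos(a)
for d in zip(-np.diff(x)/.25,-np.diff(z)/.25): print("[%.3f, 0, %.3f]"%d)
E
```

```text
[-0.011, 0, -0.073]
[-0.020, 0, -0.071]
[-0.029, 0, -0.067]
[-0.038, 0, -0.063]
[-0.046, 0, -0.057]
[-0.053, 0, -0.051]
[-0.059, 0, -0.044]
[-0.064, 0, -0.035]
[-0.068, 0, -0.027]
[-0.071, 0, -0.018]
[-0.073, 0, -0.008]
[-0.074, 0, 0.001]
```

Emit:
{"api": "carry_out", "payload": {
  "targets": [
    [[-0.011,0,-0.073],[0,0,0],0],
    [[-0.02,0,-0.071],[0,0,0],0],
    [[-0.029,0,-0.067],[0,0,0],0],
    [[0,0,0],[0,0,0],0]
  ],
  "force": 20
}}

```text
clock: 4.9
position: [0.566, 0.0118, 0.2895]
tool_rot: [3.142, 0.001, -3.027]
force: [-1.9, -0.2, 4.0]
grip_width: 0.0114
```

Emit:
{"api": "carry_out", "payload": {
  "targets": [
    [[-0.038,0,-0.063],[0,0,0],0],
    [[-0.046,0,-0.057],[0,0,0],0],
    [[-0.053,0,-0.051],[0,0,0],0],
    [[0,0,0],[0,0,0],0]
  ]
}}

```text
clock: 5.4
position: [0.5999, 0.0158, 0.3313]
tool_rot: [3.142, 0.0, -3.027]
force: [-1.9, 0.3, 7.0]
grip_width: 0.0112
```

Emit:
{"api": "carry_out", "payload": {
  "targets": [
    [[-0.059,0,-0.044],[0,0,0],0],
    [[-0.064,0,-0.035],[0,0,0],0],
    [[-0.068,0,-0.027],[0,0,0],0],
    [[0,0,0],[0,0,0],0]
  ]
}}

```text
clock: 5.9
position: [0.6473, 0.0213, 0.3572]
tool_rot: [3.141, 0.0, -3.027]
force: [-0.3, 1.7, 1.1]
grip_width: 0.0113
```

```bash
python3 - <<'E'
from h import *
import cv2
s=imaging.grab_frame("side")
cv2.imwrite("pics/c3.png",cv2.resize(s["pixels"][90:240,270:420,::-1],None,fx=4,fy=4,interpolation=cv2.INTER_CUBIC))
E
```

```text
(no output)
```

View pics/c3.png

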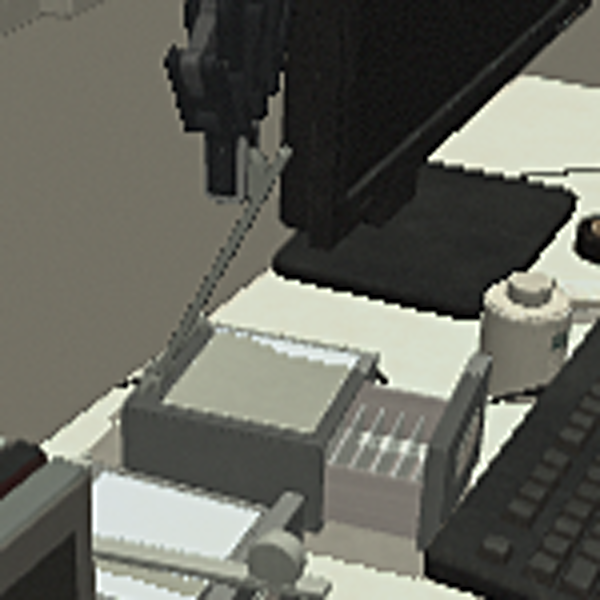

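The stay is up at roughly 60°, with its tip at about (342,127.5) full-frame. The lug looks shifted toward the front edge of the pads, so I'll measure the angle in the stay's plane.

```bash
cat >> h.py <<'E'
yaw=np.radians(6.5);ex=np.array([np.cos(yaw),np.sin(yaw),0]);ey=np.array([-np.sin(yaw),np.cos(yaw),0])
C0=np.array([.6413,-.0039,0]);H=C0+.05*ex+.025*ey+[0,0,.066]
def onplane(f,u,v,off=0):
    o,d=ray(f,u,v);p=o+d*((H+off*ey-o)@ey)/(d@ey);return (p-H)@ex,(p-H)[2]
E
python3 - <<'E'
from h import *
s=imaging.grab_frame("side")
a=np.array(onplane(s,270+287/4,90+150/4));print("tip",a,np.hypot(*a),"ang",np.degrees(np.arctan2(a[1],-a[0])))
b=np.array(onplane(s,270+215/4,90+280/4));print("mid bar",b,"ang",np.degrees(np.arctan2(b[1],-b[0])))
g=bot.observe()["position"]-np.array([0,0,.155])-H;print("grasp rel",g@ex,g@ey,g[2],"H",H)
for th in (55,60,65,67.5):
    t=np.radians(th);l=[-.14*np.cos(t)+.012*np.sin(t),.14*np.sin(t)+.012*np.cos(t)];p=H+l[0]*ex+[0,0,l[1]];print(th,l,(proj(s,p)-[270,90])*4,(proj(s,H+ex*(-.164*np.cos(t))+[0,0,.164*np.sin(t)])-[270,90])*4)
E
```

```text
tip [-0.07287613  0.14689918] 0.16398262262940572 ang 63.61416505128434
mid bar [-0.03444078  0.065036  ] ang 62.0958772423759
grasp rel -0.04169118094526868 -0.0005991136772630844 0.13610825922080602 H [0.68814851 0.02659946 0.066     ]
55 [np.float64(-0.07047087655767857), np.float64(0.12156420343667142)] [280.85171773 194.81867556] [325.13207475 178.96718977]
60 [np.float64(-0.059607695154586755), np.float64(0.12724355652982142)] [261.56951225 181.56445222] [303.4679053  161.50149447]
65 [np.float64(-0.04829086319925813), np.float64(0.1319545093260194)] [241.43882634 169.91089961] [280.55170119 145.81325554]
67.5 [np.float64(-0.04248912614097714), np.float64(0.13393533573996125)] [231.11781013 164.71970626] [268.69768803 138.6868325 ]
```

Stay is at about 63.6° and the grasp point is about 10 mm behind the lug centre. I'll regrip centred and finish the swing.

Emit:
{"api": "carry_out", "payload": {
  "targets": [
    [[0,0,0],[0,0,0],0.35],
    [[0,0,0],[0,0,0],0.35],
    [[0.02,0,0],[0,0,0],0.35],
    [[0.02,0,0.01],[0,0,0],0.35],
    [[0,0,0],[0,0,0],0.35]
  ]
}}

```text
clock: 6.62
position: [0.6369, 0.0199, 0.3553]
tool_rot: [-3.142, -0.0, -3.027]
force: [0.3, -0.1, 0.5]
grip_width: 0.03
```

Emit:
{"api": "carry_out", "payload": {
  "targets": [
    [[0,0,0],[0,0,0],0],
    [[0,0,0],[0,0,0],0],
    [[0,0,0],[0,0,0],0],
    [[0,0,0],[0,0,0],0]
  ],
  "force": 30
}}

```text
clock: 7.12
position: [0.6374, 0.0201, 0.3555]
tool_rot: [3.141, 0.0, -3.027]
force: [-2.4, 0.9, 5.9]
grip_width: 0.0113
```

```bash
python3 - <<'E'
import numpy as np
a=np.radians(np.linspace(63.6,93.6,6)); x=-.14*np.cos(a)+.012*np.sin(a); z=.14*np.sin(a)+.012*np.cos(a)
for d in zip(-np.diff(x)/.25,-np.diff(z)/.25): print("[%.3f, 0, %.3f]"%d)
E
```

```text
[-0.056, 0, -0.019]
[-0.057, 0, -0.013]
[-0.058, 0, -0.007]
[-0.059, 0, -0.001]
[-0.059, 0, 0.006]
```

Emit:
{"api": "carry_out", "payload": {
  "targets": [
    [[-0.056,0,-0.019],[0,0,0],0],
    [[-0.057,0,-0.013],[0,0,0],0],
    [[-0.058,0,-0.007],[0,0,0],0],
    [[-0.059,0,-0.001],[0,0,0],0],
    [[-0.059,0,0.006],[0,0,0],0],
    [[0,0,0],[0,0,0],0]
  ]
}}

```text
clock: 7.88
position: [0.7099, 0.0287, 0.3638]
tool_rot: [3.141, 0.001, -3.027]
force: [1.0, 3.4, 3.7]
grip_width: 0.0115
```

```bash
python3 - <<'E'
from h import *
import cv2
s=imaging.grab_frame("side")
cv2.imwrite("pics/c4.png",cv2.resize(s["pixels"][90:240,240:400,::-1],None,fx=4,fy=4,interpolation=cv2.INTER_CUBIC))
for th in (80,85,90,95,100):
    t=np.radians(th);print(th,(proj(s,H+ex*(-.164*np.cos(t))+[0,0,.164*np.sin(t)])-[240,90])*4,(proj(s,H+ex*(-.08*np.cos(t))+[0,0,.08*np.sin(t)])-[240,90])*4)
E
```

```text
80 [326.72004197 110.88787806] [300.22624177 251.07886029]
85 [301.26792609 103.64745436] [288.50654895 247.48977056]
90 [275.82676744  98.71202094] [276.74422717 244.90033143]
95 [250.64932801  96.09951273] [265.04180028 243.3267808 ]
100 [225.97837745  95.79898809] [253.4998754  242.77525105]
```

View pics/c4.png

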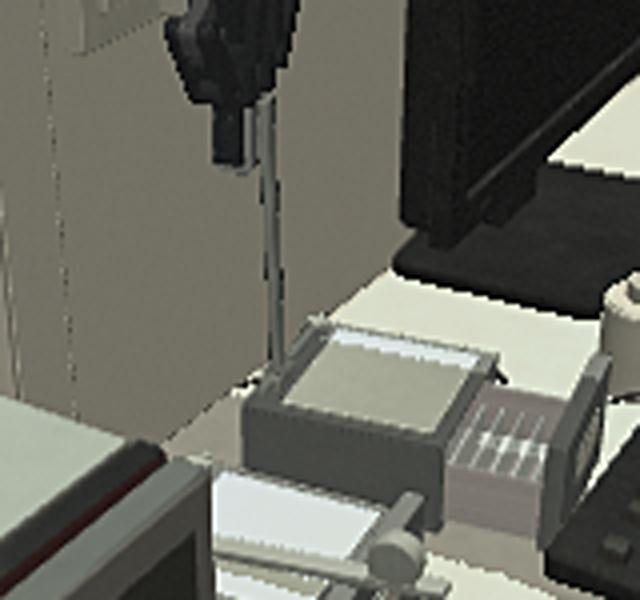

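The stay stands at about 92°, with its tip at about (266,100) in the crop. I'll release, lift straight up past the tip and move in front of the drawer.

Emit:
{"api": "carry_out", "payload": {
  "targets": [
    [[0,0,0],[0,0,0],0.4],
    [[0,0,0],[0,0,0],0.4],
    [[0,0,-0.1],[0,0,0],0.4],
    [[0,0,-0.1],[0,0,0],0.4],
    [[0,0,-0.1],[0,0,0],0.4],
    [[0,0,-0.1],[0,0,0],0.4],
    [[0,0,0],[0,0,0],0.4]
  ]
}}

```text
clock: 8.8
position: [0.7092, 0.028, 0.466]
tool_rot: [-3.141, 0.003, -3.027]
force: [0.8, 0.5, -1.5]
grip_width: 0.0343
```

Emit:
{"api": "carry_out", "payload": {
  "targets": [
    [[0.13,-0.014,0],[0,0,0],0],
    [[0.13,-0.014,0],[0,0,0],0],
    [[0.13,-0.014,0],[0,0,0],0],
    [[0.13,-0.014,0],[0,0,0],0],
    [[0.13,-0.014,0],[0,0,0],0],
    [[0.13,-0.014,0],[0,0,0],0],
    [[0.13,-0.014,0],[0,0,0],0],
    [[0,0,0],[0,0,0],0]
  ]
}}

```text
clock: 9.8
position: [0.4842, -0.0228, 0.4639]
tool_rot: [-3.141, -0.001, -3.028]
force: [0.9, 0.2, -0.0]
grip_width: 0.0002
```

Emit:
{"api": "carry_out", "payload": {
  "targets": [
    [[0,0,0.16],[0,0,0],0],
    [[0,0,0.16],[0,0,0],0],
    [[0,0,0.16],[0,0,0],0],
    [[0,0,0.1],[0,0,0],0],
    [[0,0,0],[0,0,0],0]
  ]
}}

```text
clock: 10.42
position: [0.4857, -0.022, 0.3174]
tool_rot: [3.142, -0.004, -3.027]
force: [0.4, 0.7, 0.2]
grip_width: -0.0
```

```bash
python3 - <<'E'
from h import *
import cv2
s=imaging.grab_frame("side");t=imaging.grab_frame("top")
o=np.zeros((600,800,3),np.uint8)
o[:600,:600]=cv2.resize(s["pixels"][90:240,260:410,::-1],None,fx=4,fy=4,interpolation=cv2.INTER_CUBIC)
o[:280,600:]=cv2.resize(t["pixels"][130:270,300:400,::-1],(200,280));cv2.imwrite("pics/c5.png",o)
q=bot.observe();print(q["position"],q["tool_rot"],q["grip_width"],(proj(s,q["position"]-np.array([0,0,.173]))-[260,90])*4)
E
```

```text
[ 0.48624534 -0.02207269  0.31940689] [-3.14151187e+00  1.36746192e-04 -3.02703656e+00] -4.1809778646657824e-05 [578.50897482 289.12612452]
```

View pics/c5.png

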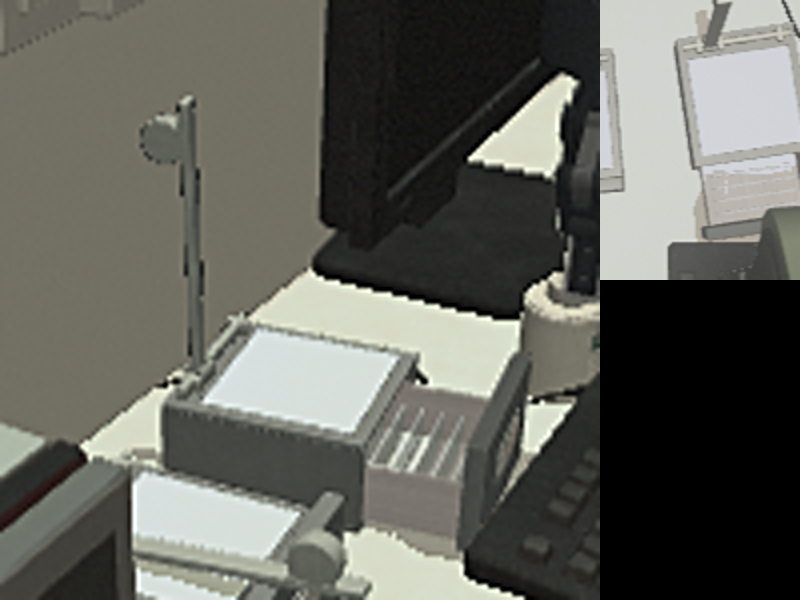

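The stay remains upright (tip ~(186,100) in the crop) and the fingers are in front of the drawer front. Next I descend and push.

Emit:
{"api": "carry_out", "payload": {
  "targets": [
    [[0,0,0.14],[0,0,0],0],
    [[0,0,0.14],[0,0,0],0],
    [[0,0,0.08],[0,0,0],0],
    [[0,0,0.012],[0,0,0],0],
    [[0,0,0],[0,0,0],0]
  ]
}}

```text
clock: 11.15
position: [0.4864, -0.0221, 0.227]
tool_rot: [-3.141, 0.001, -3.027]
force: [0.6, -0.6, 0.5]
grip_width: -0.0
```

Emit:
{"api": "carry_out", "payload": {
  "targets": [
    [[-0.04,0,0],[0,0,0],0],
    [[-0.04,0,0],[0,0,0],0],
    [[-0.04,0,0],[0,0,0],0],
    [[-0.03,0,0],[0,0,0],0],
    [[0,0,0],[0,0,0],0]
  ]
}}

```text
clock: 11.78
position: [0.5237, -0.0177, 0.2259]
tool_rot: [-3.142, 0.0, -3.027]
force: [-0.2, 0.1, 0.1]
grip_width: -0.0002
```

Emit:
{"api": "carry_out", "payload": {
  "targets": [
    [[-0.03,0,0],[0,0,0],0],
    [[-0.03,0,0],[0,0,0],0],
    [[-0.03,0,0],[0,0,0],0],
    [[-0.02,0,0],[0,0,0],0]
  ]
}}

```text
clock: 12.28
position: [0.551, -0.0146, 0.2259]
tool_rot: [-3.142, -0.0, -3.027]
force: [-2.3, 0.1, 0.4]
grip_width: -0.0001
```

Emit:
{"api": "carry_out", "payload": {
  "targets": [
    [[-0.01,0,0],[0,0,0],0],
    [[-0.01,0,0],[0,0,0],0]
  ]
}}

```text
clock: 12.52
position: [0.5555, -0.0141, 0.2259]
tool_rot: [3.142, -0.0, -3.027]
force: [-0.2, 0.5, -2.1]
grip_width: -0.0001
```

Emit:
{"api": "carry_out", "payload": {
  "targets": [
    [[-0.01,0,0],[0,0,0],0],
    [[-0.01,0,0],[0,0,0],0]
  ]
}}

```text
clock: 12.78
position: [0.5605, -0.0134, 0.2259]
tool_rot: [3.142, -0.0, -3.027]
force: [-2.1, 1.8, -0.6]
grip_width: -0.0003
```

Emit:
{"api": "carry_out", "payload": {
  "targets": [
    [[-0.008,0,0],[0,0,0],0],
    [[0,0,0],[0,0,0],0]
  ]
}}

```text
clock: 13.02
position: [0.5618, -0.0134, 0.2258]
tool_rot: [3.142, -0.002, -3.027]
force: [-7.8, 0.5, 3.7]
grip_width: -0.0001
```

Emit:
{"api": "carry_out", "payload": {
  "targets": [
    [[-0.006,0,0],[0,0,0],0],
    [[0,0,0],[0,0,0],0]
  ]
}}

```text
clock: 13.28
position: [0.5623, -0.0134, 0.2257]
tool_rot: [3.141, -0.005, -3.027]
force: [-17.6, -0.1, 12.1]
grip_width: -0.0001
```

Force rose to 18 N with no further travel, so the drawer is at its stop. Backing off and checking.

Emit:
{"api": "carry_out", "payload": {
  "targets": [
    [[0.03,0,0],[0,0,0],0],
    [[0.08,0,0],[0,0,0],0],
    [[0.12,0,0],[0,0,0],0],
    [[0.1,0,-0.1],[0,0,0],0],
    [[0,0,-0.16],[0,0,0],0],
    [[0,0,-0.16],[0,0,0],0],
    [[0,0,-0.16],[0,0,0],0],
    [[0,0,0],[0,0,0],0]
  ]
}}

```text
clock: 14.28
position: [0.4826, -0.0226, 0.3737]
tool_rot: [-3.141, 0.006, -3.027]
force: [0.5, 0.1, -0.1]
grip_width: -0.0002
```

```bash
python3 - <<'E'
from h import *
import cv2
s=imaging.grab_frame("side");t=imaging.grab_frame("top")
o=np.zeros((600,800,3),np.uint8)
o[:480,:480]=cv2.resize(s["pixels"][90:250,260:420,::-1],None,fx=3,fy=3,interpolation=cv2.INTER_CUBIC)
o[:420,485:800]=cv2.resize(t["pixels"][120:260,310:415,::-1],None,fx=3,fy=3,interpolation=cv2.INTER_CUBIC);cv2.imwrite("pics/c6.png",o)
q=bot.observe();print(q["clock"],q["position"],q["force"])
for f,o_,b in((s,np.array([260,90]),0),(t,np.array([310,120]),485)):
    for w in (.055,-.055): print((proj(f,C0-.072*ex+w*ey+[0,0,.073])-o_)*3+[b,0])
    print("tip90",(proj(f,H+[0,0,.164])-o_)*3+[b,0])
E
```

```text
14.375 [ 0.48189483 -0.02251218  0.37108156] [ 0.12991964 -0.39541035 -0.13677338]
[289.81301145 321.08955808]
[330.0767763  252.57949036]
tip90 [146.87007558  74.0340157 ]
[599.51856929 301.01871238]
[779.98637246 275.27232277]
tip90 [642.53363424  41.15741167]
```

View pics/c6.png

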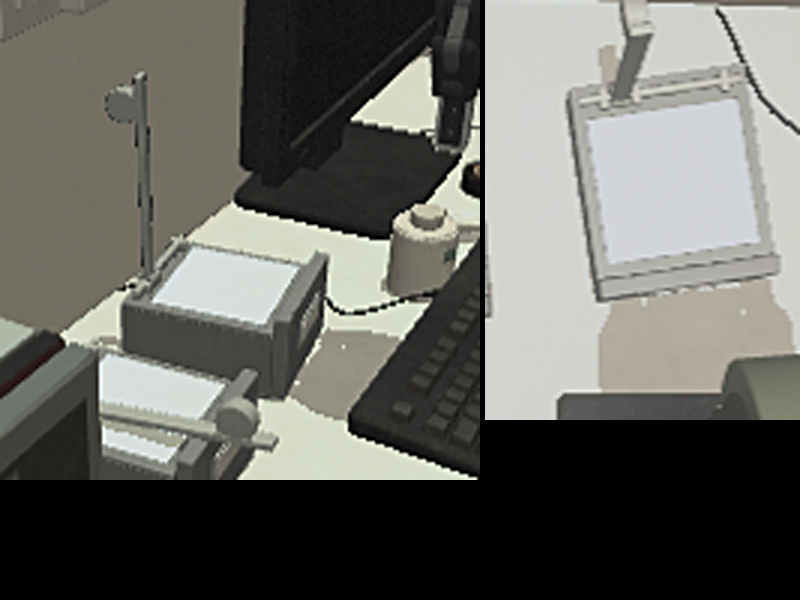

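The drawer front sits flush against the cabinet, its outer edge at about (600,300) in the crop against a predicted (599.5,301). The stay is upright at about 92°, and the twin is unchanged. Handing in.

```bash
python3 -c "
from workcell import job; print(job.job_done())"
```

```text
the job is handed in; nothing more can be done
None
```

I swung the open cabinet's stay up by its lug to about 92° and left it standing. I then pushed the drawer home with the closed fingers, and handed the job in at about 14.4 s on the clock.

- **Regrip:** partway up, the lug had slipped about 10 mm in the pads. With the stay at about 64° I opened, re-centred on the lug and finished the swing.
- **Drawer:** in the push the wrist force rose to about 18 N with almost no further travel, so the drawer was at its stop. The last pictures show no gap, with the front edge within about 1 pixel of its computed home position. The tool stopped about 3 mm farther in than I had computed, which is about what the calibration and my finger-width guess would allow.
- **Stay:** in the last picture it is still upright at about 92°.
- **Twin cabinet:** in the side view its stay rests as before and its drawer is shut; nothing came near it.
- **Arm:** clear of everything at the end, with the force reading near zero.

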